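# Try out the mended stay of the bench locker

## Task

I have just mended the stay of the grey lift-up locker on the bench. Raise its door by the bar handle until the stay locks, let go so that the door hangs open by itself for a moment, then press down the release plate on the locker's side so that the door comes down until it is fully shut, and take your hand away. Do not knock the glass jar.

Things in the scene. Friction and masses are not known exactly. Their poses are not given: they have to be found in the camera images.
- locker: Low grey steel bench locker, fixed, 260 mm wide, 200 deep, 190 high at the back, 120 at the front, with a sloping lift-up door on top. Origin on the bench, mid-width, 65 mm behind the front wall; its x runs front to back, y left, z up. Points below are in this frame, mm. The door's hinge line runs along y through (100, any, 190). The bent rod on its left is a fixed carrying handle.
- door (a joint): Door angle q, rad: 0 shut, up is +, stop 0.975. Raised past 0.90 the stay snaps in; let go, it rests locked at 0.875. Unlocked, it sinks shut on a damper in 1 to 3 s. 0.6 kg, about 3 N at the handle: a bar along y, 12 mm thick, 86 long (62 between its arms), 55 clear of the door's front edge, centre at (100 - 240 cos(q - 0.349), 0, 190 + 240 sin(q - 0.349)), so (-126, 0, 108) when shut.
- release (a joint): Angle of the sprung stay lever on the locker's right side, rad: 0 at rest, + as its release plate is pressed down, stop 0.3 (plate 21 mm down). Plate: level steel square, 38 mm, top centre at (95, -185, 165) at rest, free above. With the door locked, it lets go by 0.12 (9 mm down, under 10 N); keep it pressed half a second. The rising door pushes it aside briefly.
- jar: Closed glass jar with a steel lid, 72 mm across, 110 mm high, standing on the bench to the right of the locker; leave it alone. Origin: centre of its underside, z up.

How it is judged:
On the way, in this order (a step that is already met when the one before it is completed fails the run):
1. the door is up and locked: it hangs on its stay, untouched by the robot, for half a second (value of joint door above 0.83 rad and value of joint release below 0.06 rad and contact force between each of the fingers, the arm and locker below 0.2 N), for 0.5 s.
2. the release plate is pressed while the door is still up (value of joint release above 0.07 rad and value of joint door above 0.6 rad), for 0.05 s.
At the end, for the whole second after the job is handed in: The locker's door is shut again (within 0.05 rad) and still, the release lever is back at rest (within 0.05 rad), and the jar stands upright (within 10 degrees) less than 20 mm from where it was (value of joint each of door, release below 0.05 rad and velocity of joint door between -0.05 and 0.05 rad/s and distance of jar from where it was at the start of the episode below 0.02 m and angle between jar's own z axis and vertical below 0.17 rad); the robot touches nothing.
It fails at once if the glass jar is knocked (moved 40 mm or tipped 25 degrees) (distance of jar from where it was at the start of the episode above 0.04 m or angle between jar's own z axis and vertical above 0.44 rad).
It also fails if it takes over 51 s, if anything falls off the work surface, if the arm or the gripper's body presses on something with over 40 N, if the wrist force passes 120 N, or if a joint passes its speed limit or range.

## Robot

A 7-joint arm with a two-finger parallel gripper is mounted at the origin on the work surface. World frame = base frame: x ahead of the robot, y to its left, z up, the work surface at z = 0. Lengths are in m, angles in rad, forces in N, time in s.
With the tool pointing down it reaches from about 0.4 to 0.85 m from the base axis. Payload 4.5 kg.
Tool frame: the origin (TCP) lies at the very end of the fingers, on their centre line; the grasp point (between the pads) lies 19 mm behind it; z points along the fingers, y is the line along which they close (so a half turn about z gives the same grasp; the last joint's range is limited). The gripper opens to 85 mm and grips with 20 to 120 N. Pads are 22 mm wide; open, the fingers measure 114 mm over their backs; the gripper's body (76 mm by 85 mm) begins 54 mm behind the grasp point. The pads swing forward as they close: fully open they stand 13 mm farther back than shut.
Start: joints at [-1.192, 0.689, -0.195, 1.565, 0.157, 0.902, -0.215], TCP at [0.211, 0.588, 0.231] pointing down, gripper open.
Joint ranges: [-3.01, 3.01], [-0.46, 2.08], [-1.47, 1.51], [0.13, 2.56], [-1, 4.14], [0.04, 2.09], [-2.66, 2.66]. Speed limits (rad/s): [2.57, 2.57, 3.14, 3.14, 3.14, 3.14, 3.14].

## Interface

Orientations are given as a rotation vector (axis times angle).
In Python, from rig import state, snapshot, get_calibration, hand_in gives the robot as it stands.
- The arm moves only by the tool arm_command, never from a script. Its argument "increments" is a list of rows, each an object with "angular": the turn, a rotation vector about the tool's x, y, z in degrees, a list of three; "delta_pos": the shift along the tool's x, y, z in mm, a list of three; "claw": the opening, from 0 (shut) to 1 (fully open). In form: [{"angular": [rx, ry, rz], "delta_pos": [dx, dy, dz], "claw": claw}, ...]. A call has 1 to 12 rows; each row is the pose to reach, as a shift and turn from the pose commanded when the call began, along the tool's axes at that moment; what a row does not reach only later rows make up. A row lasts 1/10 s, in which the tool goes at most 50 mm and 8.59 degrees, less where a joint would pass 70% of its speed; a pose out of reach is approached as far as the arm can. A call with a gripper value outside its range is refused whole. The fingers move at their own pace and stop on an object; the grip force is fixed at half the most. Time passes only in rows, so rows that repeat a pose let the fingers close. It gives the time, the measured TCP pose, the force, the opening and the grip force at its end, in the units of the state.
- state(): the state, without advancing time (a new reading comes with each control period).
- snapshot(name): name is "side" or "top"; returns (picture, depth): 400x640x3 uint8, blue, green, red; 400x640 float32, m along the optical axis (not along the pixel's ray), 0 where there is no reading.
- get_calibration(name): a dict with "fx", "fy", "cx", "cy" (pixels), "pose" (4x4, takes a point from camera to world coordinates). Camera axes: x right, y down, z forward; pixel columns grow to the right and rows downward; lengths in m; the calibration is good to about 2 mm. A picture is of the moment at which its call begins. get_calibration takes no time and is no camera call.
- hand_in(): hands the job in; it is judged then, once.
The state is a dict: "time_s": time; "q": joint angles; "qvel": joint speeds; "tau": joint torques, N m; "eef_pos": TCP position; "ee_rot": TCP orientation; "contact_force": force on the tool from outside, world axes, zero at the start; "torque": the same for the moment, N m; "finger_gap": opening from 0.0 (shut) to 1.0 (fully open); "finger_force": force on a finger pad.
Only numpy, scipy, OpenCV 4.12 (cv2) and the standard library are available. Lean on these libraries where they do the work, as an engineer would, in place of code of your own. Each camera call takes 0.05 s, during which the arm holds its last target. There are 200 camera calls.

## Working session

There is one attempt and no reset: what is moved stays moved. The work goes in short steps, Python scripts to look and compute and a tool call to move; the robot and the scene stay as the last step left them, time stands still between calls to the robot, and variables do not carry over. Pictures are saved under pics/ and viewed, at most 10 in all, crops included, and the job is handed in when it is done.

Besides the shell and the picture viewer there is one more tool, called after ">>>" as name(argument=value, ...) on one line, values as JSON. arm_command: Moves the arm, as the interface text tells. Its arguments: {"type":"object","properties":{"increments":{"type":"array","items":{"type":"object","properties":{"angular":{"type":"array","items":{"type":"number"}},"delta_pos":{"type":"array","items":{"type":"number"}},"claw":{"type":"number"}}}}},"required":["increments"]}

```bash
mkdir -p pics; ls
python3 - <<'E'
from rig import *
import cv2,numpy as np
for n in("side","top"):
    p,d=snapshot(n); cv2.imwrite(f"pics/{n}0.png",p); np.save(f"{n}0.npy",d); c=get_calibration(n); print(n,c)
s=state(); print(s['time_s'],s['eef_pos'],s['ee_rot'],s['finger_gap'])
E
```

```text
pics
side {'fx': 395.9196762680858, 'fy': 395.9196762680858, 'cx': 323.0491976957561, 'cy': 206.5252629656039, 'pose': array([[ 0.84287822, -0.3372786 ,  0.41928445,  0.23303263],
       [-0.53805076, -0.5392533 ,  0.64784818, -0.59389663],
       [ 0.00759519, -0.77165344, -0.63599787,  0.63339013],
       [ 0.        ,  0.        ,  0.        ,  1.        ]])}
top {'fx': 460.95457252393146, 'fy': 460.95457252393146, 'cx': 314.6858439098177, 'cy': 196.13175366975838, 'pose': array([[ 0.01353056, -0.99684852,  0.07816623,  0.48932312],
       [-0.99976486, -0.01481204, -0.01583783, -0.05703195],
       [ 0.01694572, -0.07793356, -0.99681453,  1.18896045],
       [ 0.        ,  0.        ,  0.        ,  1.        ]])}
0.1 [0.21109469 0.58762813 0.23055019] [-5.38740779e-01 -3.09488078e+00  2.70289807e-03] 1.0023199773720861
```

View pics/side0.png

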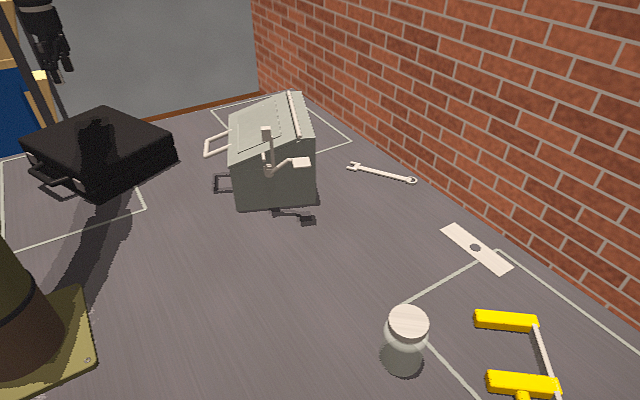

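View pics/top0.png

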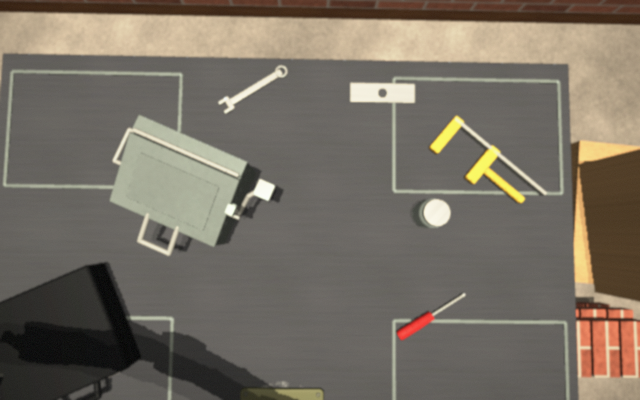

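The side view shows the locker (handle near (215,146), plate (301,162)) and the jar at (405,340). In the top view the bar is near (139,240)–(170,254), the plate near (265,190) and the jar at (435,213). I'll enlarge the locker next.

Run:
```python
import cv2
p=cv2.imread("pics/top0.png")[100:270,95:300]
cv2.imwrite("pics/c1.png",cv2.resize(p,None,fx=3.5,fy=3.5,interpolation=cv2.INTER_CUBIC))
```

```text
(no output)
```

View pics/c1.png

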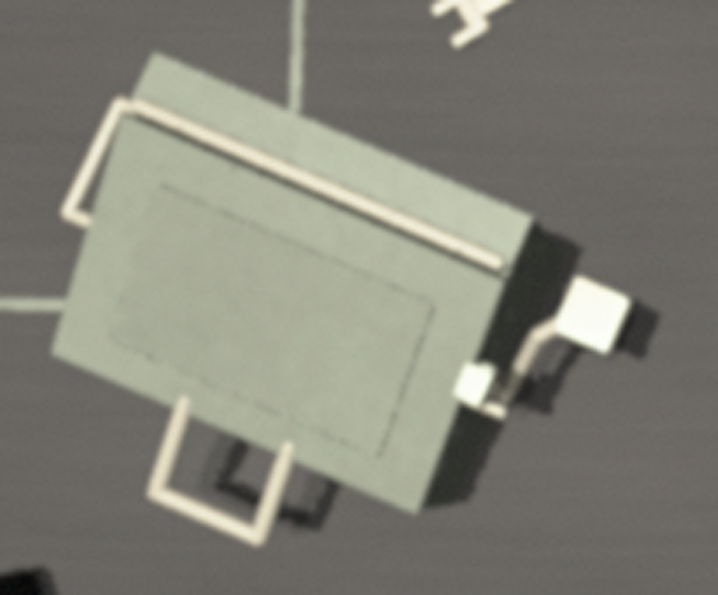

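```bash
cat > h.py <<'E'
import numpy as np
from rig import *
from scipy.optimize import least_squares
from scipy.spatial.transform import Rotation as R
def proj(n,P):
    c=get_calibration(n); T=np.linalg.inv(c['pose']); q=np.atleast_2d(P)@T[:3,:3].T+T[:3,3]
    return np.c_[c['fx']*q[:,0]/q[:,2]+c['cx'],c['fy']*q[:,1]/q[:,2]+c['cy']]
def ray(n,u,v,z):
    c=get_calibration(n);d=c['pose'][:3,:3]@[(u-c['cx'])/c['fx'],(v-c['cy'])/c['fy'],1];o=c['pose'][:3,3]
    return o+d*(z-o[2])/d[2]
def L2W(p,L): x,y,a=p; L=np.atleast_2d(L)/1000.; return L@R.from_euler('z',a).as_matrix().T+[x,y,0]
def delta(target,yaw_axis=None):   # world target TCP -> shift in current tool axes, mm
    s=state(); return R.from_rotvec(s['ee_rot']).inv().apply(np.array(target)-s['eef_pos'])*1000
E
python3 - <<'E'
from h import *
L=np.array([[-126,37,108],[-126,-37,108],[95,-185,165],[135,130,190],[135,-130,190]])
C=np.array([[152,491],[262,541],[593,315],[155,52],[535,217]])
uv=(C+.5)/3.5-.5+[95,100]
f=lambda p:(proj("top",L2W(p,L))-uv).ravel()
r=least_squares(f,[.55,.25,-.4]); print(r.x,np.degrees(r.x[2])); print(f(r.x).reshape(-1,2).round(2))
np.save("pose.npy",r.x)
print("side reproj",proj("side",L2W(r.x,L)).round(0).tolist())
q=np.array([0,.35,.9,.95]);H=np.c_[100-240*np.cos(q-.349),0*q,190+240*np.sin(q-.349)]
print("handle",L2W(r.x,H).round(3),"plate",L2W(r.x,[95,-185,165]).round(3))
print("jar",ray("top",435,213,.11).round(3))
s=state();print(R.from_rotvec(s['ee_rot']).as_matrix().round(3),s['contact_force'])
d=np.load("top0.npy"); print("depth plate",d[189:192,263:267])
import cv2; p=cv2.imread("pics/side0.png")[70:240,130:330]
cv2.imwrite("pics/c2.png",cv2.resize(p,None,fx=3.5,fy=3.5,interpolation=cv2.INTER_CUBIC))
E
```

```text
[ 0.56656005  0.24753548 -0.40002574] -22.919786883529152
[[ 1.51  0.52]
 [-0.88 -0.88]
 [-0.25  0.19]
 [-0.09 -0.12]
 [-0.26  0.3 ]]
side reproj [[205.0, 141.0], [204.0, 156.0], [300.0, 161.0], [300.0, 90.0], [314.0, 137.0]]
handle [[0.451 0.296 0.108]
 [0.438 0.302 0.19 ]
 [0.47  0.288 0.316]
 [0.476 0.286 0.326]] plate [[0.582 0.04  0.165]]
jar [ 0.538 -0.358  0.11 ]
[[-0.941  0.338 -0.   ]
 [ 0.338  0.941 -0.002]
 [-0.    -0.002 -1.   ]] [0.27439723 0.30925862 0.1893844 ]
depth plate [[1.0264279 1.0282334 1.0258851 1.02667  ]
 [1.026552  1.0282986 1.0282869 1.0237727]
 [1.029538  1.0254165 1.0283065 1.0264577]]
```

View pics/c2.png

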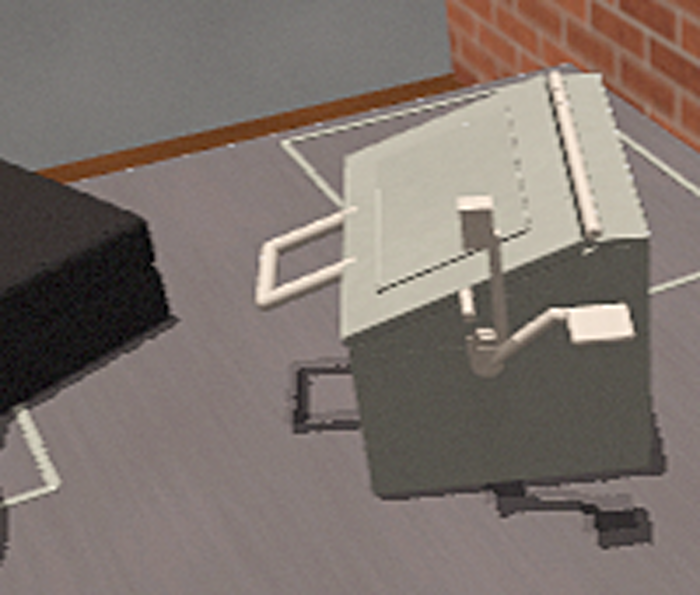

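Run:
```python
from h import *
d=np.load("top0.npy");c=get_calibration("top")
for u,v in((20,340),(60,310),(95,275),(103,290),(125,345),(60,380),(280,395)):
    z=d[v,u];P=c['pose']@[(u-c['cx'])/c['fx']*z,(v-c['cy'])/c['fy']*z,z,1];print(u,v,P[:3].round(3))
print(delta([.451,.296,.33]), delta([.451,.296,.089]))
```

```text
20 340 [0.233 0.6   0.094]
60 310 [0.303 0.51  0.098]
95 275 [0.382 0.442 0.08 ]
103 290 [0.346 0.426 0.071]
125 345 [0.217 0.369 0.067]
60 380 [0.145 0.502 0.095]
280 395 [0.087 0.003 0.013]
[-324.35047413 -193.57879363  -99.07475791] [-324.31972764 -193.16319394  141.92488178]
```

>>> arm_command(increments=[{"delta_pos": [0,0,-40],"angular": [0,0,8],"claw": 0.6},{"delta_pos": [-30,-20,-75],"angular": [0,0,16],"claw": 0.6},{"delta_pos": [-65,-40,-99],"angular": [0,0,24],"claw": 0.6},{"delta_pos": [-100,-60,-99],"angular": [0,0,32],"claw": 0.6},{"delta_pos": [-135,-80,-99],"angular": [0,0,40],"claw": 0.6},{"delta_pos": [-170,-100,-99],"angular": [0,0,48],"claw": 0.6},{"delta_pos": [-205,-120,-99],"angular": [0,0,56],"claw": 0.6},{"delta_pos": [-240,-140,-99],"angular": [0,0,64],"claw": 0.6},{"delta_pos": [-270,-160,-99],"angular": [0,0,72],"claw": 0.6},{"delta_pos": [-300,-180,-99],"angular": [0,0,80],"claw": 0.6},{"delta_pos": [-324,-193,-99],"angular": [0,0,88],"claw": 0.6},{"delta_pos": [-324,-193,-99],"angular": [0,0,93],"claw": 0.6}])

```text
time_s: 1.3
eef_pos: [0.4539, 0.2922, 0.3303]
ee_rot: [2.624, 1.721, -0.0]
contact_force: [-0.4, 0.7, -1.0]
finger_gap: 0.6
finger_force: 0.0
```

Run:
```python
from h import *
s=state();print(s['time_s'],s['eef_pos'],R.from_rotvec(s['ee_rot']).as_matrix().round(3),s['q'],s['finger_gap'])
print(delta([.451,.296,.089]))
```

```text
1.3 [0.45390632 0.29219857 0.33029017] [[ 0.399  0.917  0.002]
 [ 0.917 -0.399 -0.003]
 [-0.002  0.003 -1.   ]] [-0.82795167  0.46969867  0.26789108  1.699591   -0.13956523  0.99140417
 -0.92104349] 0.5998080384373102
[  2.79904684  -4.85945229 241.27244845]
```

>>> arm_command(increments=[{"delta_pos": [0,0,0],"angular": [0,0,0],"claw": 0.6},{"delta_pos": [0,0,40],"angular": [0,0,0],"claw": 0.6},{"delta_pos": [0,0,80],"angular": [0,0,0],"claw": 0.6},{"delta_pos": [0,0,120],"angular": [0,0,0],"claw": 0.6},{"delta_pos": [0,0,150],"angular": [0,0,0],"claw": 0.6},{"delta_pos": [0,0,170],"angular": [0,0,0],"claw": 0.6},{"delta_pos": [0,0,170],"angular": [0,0,0],"claw": 0.6}])

```text
time_s: 2.0
eef_pos: [0.4483, 0.297, 0.1576]
ee_rot: [-2.612, -1.744, 0.01]
contact_force: [-0.7, 0.0, -0.8]
finger_gap: 0.597
finger_force: 0.0
```

Run:
```python
from h import *
import cv2
s=state();print(s['time_s'],s['eef_pos'],s['contact_force'],delta([.451,.296,.089]))
a,_=snapshot("side");b,_=snapshot("top")
a=a[60:230,120:330];b=b[110:300,60:270]
cv2.imwrite("pics/pre.png",np.hstack([cv2.resize(a,(400,324)),cv2.resize(b,(400,324))]))
```

```text
2.0 [0.44829442 0.29701067 0.15760217] [-0.66380373  0.0030864  -0.75169355] [ 0.43527116  3.18438618 68.58767606]
```

View pics/pre.png

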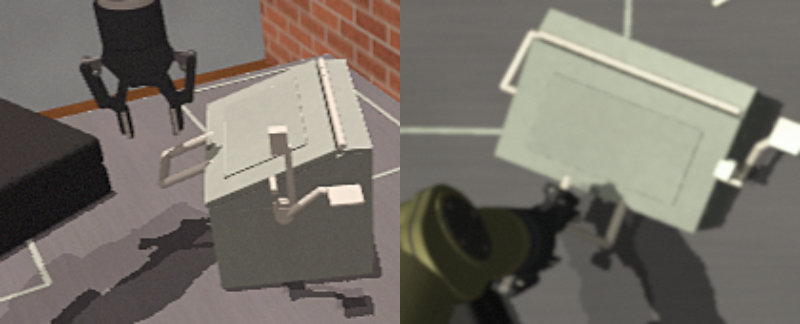

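The gripper is above the bar with its fingers straddling the bar's line. In the side half the tips are at (128,130) and (178,128), and the bar is at (165,165). I'll go down and grip.

>>> arm_command(increments=[{"delta_pos": [0,2,30],"angular": [0,0,0],"claw": 0.6},{"delta_pos": [0,2,55],"angular": [0,0,0],"claw": 0.6},{"delta_pos": [0,2,68],"angular": [0,0,0],"claw": 0.6},{"delta_pos": [0,2,68],"angular": [0,0,0],"claw": 0.4},{"delta_pos": [0,2,68],"angular": [0,0,0],"claw": 0.2},{"delta_pos": [0,2,68],"angular": [0,0,0],"claw": 0},{"delta_pos": [0,2,68],"angular": [0,0,0],"claw": 0},{"delta_pos": [0,2,68],"angular": [0,0,0],"claw": 0},{"delta_pos": [0,2,68],"angular": [0,0,0],"claw": 0},{"delta_pos": [0,2,68],"angular": [0,0,0],"claw": 0}])

```text
time_s: 3.1
eef_pos: [0.4526, 0.2974, 0.0938]
ee_rot: [-2.614, -1.74, -0.002]
contact_force: [-2.3, 1.5, 6.9]
finger_gap: 0.115
finger_force: 58.6
```

>>> arm_command(increments=[{"delta_pos": [0,-4,-12],"angular": [0,0,0],"claw": 0},{"delta_pos": [0,-9,-34],"angular": [0,0,0],"claw": 0},{"delta_pos": [0,-13,-58],"angular": [0,0,0],"claw": 0},{"delta_pos": [0,-14,-82],"angular": [0,0,0],"claw": 0},{"delta_pos": [0,-13,-106],"angular": [0,0,0],"claw": 0},{"delta_pos": [0,-9,-130],"angular": [0,0,0],"claw": 0},{"delta_pos": [0,-3,-153],"angular": [0,0,0],"claw": 0},{"delta_pos": [0,5,-176],"angular": [0,0,0],"claw": 0},{"delta_pos": [0,15,-197],"angular": [0,0,0],"claw": 0},{"delta_pos": [0,23,-211],"angular": [0,0,0],"claw": 0},{"delta_pos": [0,27,-217],"angular": [0,0,0],"claw": 0},{"delta_pos": [0,27,-217],"angular": [0,0,0],"claw": 0}])

```text
time_s: 4.3
eef_pos: [0.4744, 0.2881, 0.3109]
ee_rot: [-2.61, -1.738, 0.003]
contact_force: [-6.3, 5.7, 1.2]
finger_gap: 0.114
finger_force: 59.0
```

Run:
```python
from h import *
import cv2
s=state();print(s['time_s'],s['eef_pos'],s['contact_force'],s['finger_gap'])
a,_=snapshot("side")
cv2.imwrite("pics/up.png",cv2.resize(a[20:230,120:350],None,fx=2.5,fy=2.5))
```

```text
4.3 [0.47440726 0.28810823 0.31087198] [-6.28000227  5.71711396  1.24341573] 0.11407296211431835
```

View pics/up.png

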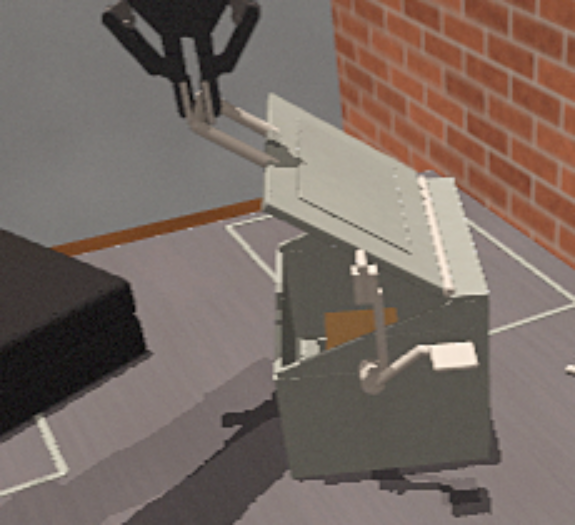

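The door is up, with the stay rod standing under the tab at (363,262). I'll lower it gently onto the stay, open the fingers and withdraw upward.

>>> arm_command(increments=[{"delta_pos": [0,-3,5],"angular": [0,0,0],"claw": 0},{"delta_pos": [0,-7,11],"angular": [0,0,0],"claw": 0},{"delta_pos": [0,-7,11],"angular": [0,0,0],"claw": 0.2},{"delta_pos": [0,-7,11],"angular": [0,0,0],"claw": 0.4},{"delta_pos": [0,-7,11],"angular": [0,0,0],"claw": 0.6},{"delta_pos": [0,-7,11],"angular": [0,0,0],"claw": 0.6},{"delta_pos": [0,-7,11],"angular": [0,0,0],"claw": 0.6},{"delta_pos": [0,-7,-15],"angular": [0,0,0],"claw": 0.6},{"delta_pos": [0,-7,-50],"angular": [0,0,0],"claw": 0.6},{"delta_pos": [0,-7,-80],"angular": [0,0,0],"claw": 0.6},{"delta_pos": [0,-7,-80],"angular": [0,0,0],"claw": 0.6}])

```text
time_s: 5.45
eef_pos: [0.4737, 0.2893, 0.3936]
ee_rot: [2.616, 1.739, 0.014]
contact_force: [0.0, 0.3, -1.1]
finger_gap: 0.603
finger_force: 0.0
```

Run:
```python
from h import *
import cv2
s=state();print(s['time_s'],s['eef_pos'],s['contact_force'],s['finger_gap'],s['q'])
a,_=snapshot("side");b,_=snapshot("top")
a=a[20:230,120:350];b=b[100:300,60:300]
cv2.imwrite("pics/open.png",np.hstack([cv2.resize(a,(400,365)),cv2.resize(b,(400,333))[:,:].copy() if 0 else cv2.resize(b,(400,365))]))
p=np.load("pose.npy"); t=L2W(p,[95,-188,165])[0]; print(t, delta(t+[0,0,.12]),delta(t))
```

```text
5.45 [0.47365889 0.28929132 0.39356287] [ 0.00412484  0.33249083 -1.11638758] 0.6027104220535492 [-0.80794448  0.43568165  0.28469819  1.55221202 -0.12965509  1.16316274
 -0.89589956]
[0.58084478 0.0373809  0.165     ] [-189.29727518  197.99305833  104.57825312] [-189.42322225  197.92330223  224.57816675]
```

View pics/open.png

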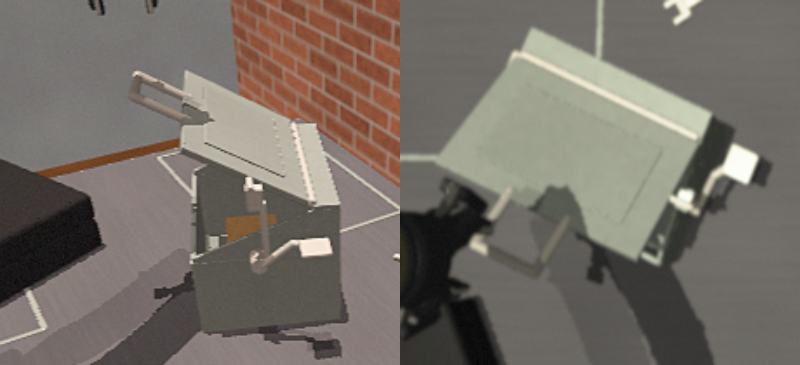

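The door hangs locked, the stay rod is under the tab and the handle is free. In the side half the plate is at (317,247), still level. I'll cross over at height with the fingers shut.

>>> arm_command(increments=[{"delta_pos": [-20,21,0],"angular": [0,0,0],"claw": 0.3},{"delta_pos": [-45,47,0],"angular": [0,0,0],"claw": 0},{"delta_pos": [-70,73,0],"angular": [0,0,0],"claw": 0},{"delta_pos": [-95,99,0],"angular": [0,0,0],"claw": 0},{"delta_pos": [-120,125,0],"angular": [0,0,0],"claw": 0},{"delta_pos": [-145,152,0],"angular": [0,0,0],"claw": 0},{"delta_pos": [-170,178,0],"angular": [0,0,0],"claw": 0},{"delta_pos": [-189,198,0],"angular": [0,0,0],"claw": 0},{"delta_pos": [-189,198,40],"angular": [0,0,0],"claw": 0},{"delta_pos": [-189,198,80],"angular": [0,0,0],"claw": 0},{"delta_pos": [-189,198,120],"angular": [0,0,0],"claw": 0},{"delta_pos": [-189,198,150],"angular": [0,0,0],"claw": 0}])

```text
time_s: 6.75
eef_pos: [0.5784, 0.0375, 0.2354]
ee_rot: [-2.614, -1.738, 0.008]
contact_force: [-0.3, 0.8, -0.3]
finger_gap: 0.001
finger_force: 0.0
```

>>> arm_command(increments=[{"delta_pos": [0,0,30],"angular": [0,0,0],"claw": 0},{"delta_pos": [0,0,50],"angular": [0,0,0],"claw": 0},{"delta_pos": [0,0,50],"angular": [0,0,0],"claw": 0}])

```text
time_s: 7.05
eef_pos: [0.5773, 0.0376, 0.1853]
ee_rot: [-2.612, -1.737, 0.013]
contact_force: [-0.5, -0.2, -1.0]
finger_gap: 0.002
finger_force: 0.0
```

Run:
```python
from h import *
import cv2
s=state();print(s['time_s'],s['eef_pos'],s['contact_force'],s['finger_gap'],s['q'])
a,_=snapshot("side");b,_=snapshot("top")
a=a[20:230,120:350];b=b[100:300,60:300]
cv2.imwrite("pics/plate.png",np.hstack([cv2.resize(a,(400,365)),cv2.resize(b,(400,365))]))
p=np.load("pose.npy"); t=L2W(p,[95,-188,165])[0]; print(delta(t))
```

```text
7.05 [0.57731955 0.03761315 0.18527715] [-0.46249884 -0.2462713  -1.00645196] 0.0015897095354065938 [-0.27945595  0.70178847  0.23357686  1.76102331 -0.23010528  0.71481569
 -0.32038036]
[ 0.11153148  0.68950045 23.75999632]
```

View pics/plate.png

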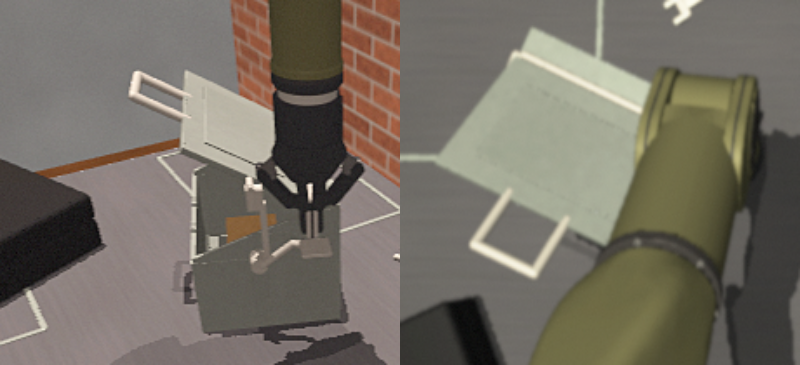

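The shut fingertips are right over the plate ((315,235) in the side half) and the door is still up. I'll press 15 mm, hold, and then withdraw.

>>> arm_command(increments=[{"delta_pos": [0,0,12],"angular": [0,0,0],"claw": 0},{"delta_pos": [0,0,24],"angular": [0,0,0],"claw": 0},{"delta_pos": [0,0,36],"angular": [0,0,0],"claw": 0},{"delta_pos": [0,0,36],"angular": [0,0,0],"claw": 0},{"delta_pos": [0,0,36],"angular": [0,0,0],"claw": 0},{"delta_pos": [0,0,36],"angular": [0,0,0],"claw": 0},{"delta_pos": [0,0,36],"angular": [0,0,0],"claw": 0},{"delta_pos": [0,0,36],"angular": [0,0,0],"claw": 0},{"delta_pos": [0,0,36],"angular": [0,0,0],"claw": 0},{"delta_pos": [0,0,36],"angular": [0,0,0],"claw": 0}])

```text
time_s: 8.15
eef_pos: [0.5841, 0.0367, 0.1546]
ee_rot: [2.613, 1.736, 0.009]
contact_force: [4.6, -2.1, 5.0]
finger_gap: 0.001
finger_force: 2.9
```

>>> arm_command(increments=[{"delta_pos": [0,0,-10],"angular": [0,0,0],"claw": 0},{"delta_pos": [0,0,-40],"angular": [0,0,0],"claw": 0},{"delta_pos": [0,0,-80],"angular": [0,0,0],"claw": 0},{"delta_pos": [0,0,-120],"angular": [0,0,0],"claw": 0},{"delta_pos": [40,0,-150],"angular": [0,0,0],"claw": 0},{"delta_pos": [0,0,-180],"angular": [0,0,0],"claw": 0},{"delta_pos": [0,0,-180],"angular": [0,0,0],"claw": 0},{"delta_pos": [0,0,-180],"angular": [0,0,0],"claw": 0},{"delta_pos": [0,0,-180],"angular": [0,0,0],"claw": 0},{"delta_pos": [0,0,-180],"angular": [0,0,0],"claw": 0},{"delta_pos": [0,0,-180],"angular": [0,0,0],"claw": 0},{"delta_pos": [0,0,-180],"angular": [0,0,0],"claw": 0}])

```text
time_s: 9.35
eef_pos: [0.5805, 0.0381, 0.3327]
ee_rot: [-2.615, -1.74, 0.002]
contact_force: [0.4, -0.2, 0.3]
finger_gap: -0.001
finger_force: 0.0
```

>>> arm_command(increments=[{"delta_pos": [0,0,0],"angular": [0,0,0],"claw": 0},{"delta_pos": [0,0,0],"angular": [0,0,0],"claw": 0},{"delta_pos": [0,0,0],"angular": [0,0,0],"claw": 0},{"delta_pos": [0,0,0],"angular": [0,0,0],"claw": 0},{"delta_pos": [0,0,0],"angular": [0,0,0],"claw": 0},{"delta_pos": [0,0,0],"angular": [0,0,0],"claw": 0},{"delta_pos": [0,0,0],"angular": [0,0,0],"claw": 0},{"delta_pos": [0,0,0],"angular": [0,0,0],"claw": 0},{"delta_pos": [0,0,0],"angular": [0,0,0],"claw": 0},{"delta_pos": [0,0,0],"angular": [0,0,0],"claw": 0},{"delta_pos": [0,0,0],"angular": [0,0,0],"claw": 0},{"delta_pos": [0,0,0],"angular": [0,0,0],"claw": 0}])

```text
time_s: 10.55
eef_pos: [0.5807, 0.0377, 0.3333]
ee_rot: [-2.616, -1.74, -0.0]
contact_force: [-0.3, 0.2, 0.4]
finger_gap: -0.0
finger_force: 0.0
```

Run:
```python
from h import *
import cv2
s=state();print(s['time_s'],s['eef_pos'],s['contact_force'])
a,_=snapshot("side");b,_=snapshot("top")
cv2.imwrite("pics/end.png",np.hstack([cv2.resize(a[20:400,100:480],(400,400)),cv2.resize(b[100:300,60:300],(400,400))]))
```

```text
10.55 [0.58069583 0.03773779 0.33326586] [-0.31275502  0.17741597  0.35900041]
```

View pics/end.png

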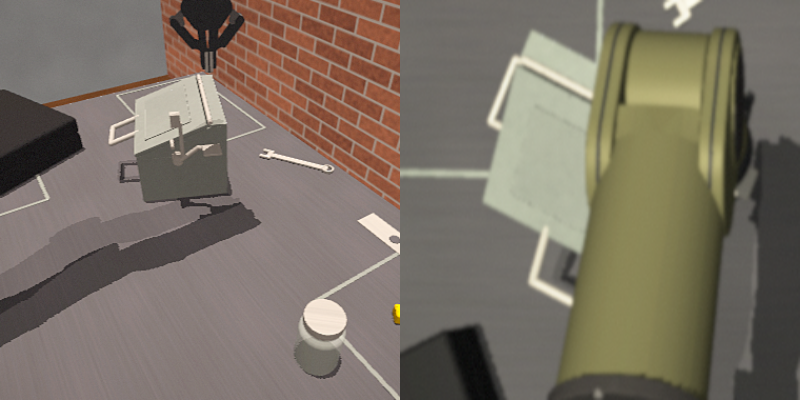

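The door looks shut again, with the handle at (115,130) in the side half. The plate is up, the jar at (323,335) is untouched and the hand is clear. I'll compare depth with the start and hand in if they match.

Run:
```python
from h import *
d0=np.load("side0.npy");
_,d=snapshot("side")
D=d-d0
dr=np.median(D[135:150,234:250]);bar=np.median(D[146:150,205:207]);pl=np.median(D[159:165,297:306]);jar=np.median(D[315:330,400:416])
print(dr,bar,pl,jar)
if max(map(abs,(dr,pl,jar)))<.006: print(hand_in())
```

```text
-0.00012588501 0.0012229085 -0.00010031462 6.237626e-05
the job is handed in; nothing more can be done
None
```

The job is handed in: I raised the door until it locked, let it hang by itself, and released it with the plate; in the final check the door was fully shut, the plate back up, the jar unmoved and the hand clear, but no verdict came back.

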